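Swing out the prop leg and rest a spoon blank on it

TASK

Get the wooden spoon blank supported for sanding: with a gentle fingertip push, swing the work-rest's folding prop leg out until it has clicked past its spring catch and sits against its stop, without straining it. Then lay the blank gently across, with its wide head on the bed and its handle between the two brass pins of the leg, and let go. Leave the leg out at its stop and the other things on the bench where they are.

Things in the scene. Friction and masses are not known exactly. Their poses are not given: they have to be found in the camera images.
- workrest: Fixed blue-painted wooden work-rest. Origin: centre of its underside, on the bench. Its bed is a flat slab 120 mm (x) by 110 mm (y), top face 80 mm above the bench. A pale gate-like prop leg hangs on its -y side on a vertical pin (x = +30, y = -75 mm). It is easily strained: a robot push of 25 N or more on bed or leg spoils it.
- leg (a joint): Swing of the leg about its pin, rad: at 0 it points along the work-rest's -x, at 1.57 along its -y (anticlockwise from above as it grows). Starts at 0.45 to 0.8; pin friction (0.3 N m) keeps it where it is left. Home is against a rubber-faced stop with a red backing, screwed to the bench at a different place each time and not measured: somewhere from 1.34 to 1.61.
- catch (a joint): Travel (m) of the brass spring catch, a short bar on the stop's steel plate: 0 = up, about 0.0035 = pressed by the leg's foot, 0 again once the leg is past it. The foot meets it about 0.33 rad before home and needs 4 to 8 N at the leg's end; it springs up behind the leg just (some 3 mm) before the stop, which is hard.
- leg_push (a point): Middle of the leg's inner face (the side it swings away from), 142 mm from the pin, 60 mm above the bench: a good place to push. The leg is 24 mm thick and ends 177 mm from the pin; top rail from 54 to 80 mm height, bottom rail 24 to 38 mm. Axes turn with the leg: -x outwards along it, +y out of this face (push along -y). Free space for closed fingers there.
- saddle (a point): Centre of the top face of the leg's saddle (a cross-piece 24 by 64 mm), on the leg 60 mm from the hinge pin, 80 mm above the bench, level with the bed. It turns with the leg; its -x axis points outwards along the leg. Two brass pins 10 mm thick and 18 mm high stand on it 26 mm to either side, leaving 42 mm between them.
- blank_grip (a point): Point half-way up on the handle of the loose pale wooden spoon blank (22 mm thick, 0.09 to 0.19 kg), near its balance point; it lies on the bench. +x points to the head, z up. The handle, 26 mm wide, runs from 155 mm behind (-x) this point to 39 mm ahead; the head, 64 mm wide, is 39 to 131 mm ahead. Laid across, this point is 91 mm above the bench.
- blank_head (a point): Centre of the blank's wide head, half-way up, 85 mm ahead (+x) of blank_grip.
- glue: Bystander: white glue bottle, diameter 54, 160 mm tall; origin under its centre.
- tin: Bystander: green tin, diameter 74, 85 mm tall; origin under its centre.
- sander: Bystander: cork sanding block 110 x 60 x 28 mm, red underside; origin under its centre.
- mug: Bystander: blue mug, diameter 82, 95 mm tall; origin under its centre.
- pestle: Bystander: turned wooden pestle standing upright, diameter 60, 160 mm tall; origin under its centre.
- spoon: Bystander: finished dark wooden spoon lying flat, about 245 mm long; origin underneath near its middle.
- mallet: Bystander: hammer lying on the bench, about 280 mm long; origin near its middle.
- blank: The spoon blank itself; origin on its underside, 15 mm behind (-x) and 11 mm below blank_grip.
Not all that is in view belongs to the job. Leave any pink look-alike of the part that bears catch alone.

How it is judged (in metres and radians):
On the way, in this order (a step that is already met when the one before it is completed fails the run):
1. the leg has clicked past its catch and stands at its stop (value of joint leg above 1.3 rad and value of joint catch below 0.0015 m and velocity of joint leg between -0.1 and 0.1 rad/s), for 0.3 s.
2. the blank lies across bed and leg (x of blank_head in the frame of workrest between -0.06 and 0.06 m and y of blank_head in the frame of workrest between -0.05 and 0.05 m and y of saddle in the frame of blank_grip between -0.014 and 0.014 m and x of saddle in the frame of blank_grip between -0.148 and -0.02 m and height (world z) of blank_grip between 0.087 and 0.095 m and angle between blank_grip's own z axis and vertical below 0.07 rad), for 0.2 s.
At the end, for the whole second after the job is handed in: Leg beyond 1.3 rad with the catch sprung up behind it (within 1.5 mm). Blank still, level (0.07 rad), its grip point 91 mm above the bench (within 4 mm), its head's centre over the bed, its handle between the saddle's pins. Released (all of step 1 and all of step 2 and linear speed of blank below 0.02 m/s); the robot touches nothing.
It fails at once if the robot pushes on the work-rest or its leg with 25 N or more (contact force between any of the fingers, the arm and workrest above 25 N).
It fails at once if the blank is slammed on the work-rest or pressed into it (over 40 N) (contact force between blank and workrest above 40 N).
It fails at once if a bystander is moved by more than 30 mm (distance of any of glue, tin, sander, mug, pestle, spoon, mallet from where it was at the start of the episode above 0.03 m).
It also fails if it takes over 72 s, if anything falls off the work surface, if the arm or the gripper's body presses on something with over 40 N, if the wrist force passes 120 N, or if a joint passes its speed limit or range.

ROBOT

A 6-joint arm with a two-finger parallel gripper is mounted at the origin on the work surface. World frame = base frame: x ahead of the robot, y to its left, z up, the work surface at z = 0. Lengths are in mm, angles in rad, forces in N, time in s.
With the tool pointing down it reaches from about 350 to 725 mm from the base axis. Payload 6 kg.
Tool frame: the origin (TCP) lies on the centre line of the jaws, within the pads' length; the fingertips stand 8 mm ahead of it and the grasp point (between the pads) lies 11 mm behind it (r.tip_extent is the distance from the TCP to the fingertips, in mm); x points along the fingers, y is the direction in which the jaws open and shut, and the axes are right-handed (so a half turn about x gives the same grasp; the last joint's range is limited). The gripper opens to 85 mm and grips with 20 to 120 N. Pads are 22 mm wide; open, the fingers measure 114 mm over their backs; the gripper's body (76 mm by 85 mm) begins 54 mm behind the grasp point. The pads swing forward as they close: fully open they stand 13 mm farther back than shut.
Start: joints at [-1.012, 0.04, 0.085, 0, -1.615, -0.334], TCP at [133.758, -584.879, 239.261] pointing down, gripper open.
Joint ranges: [-2.56, 2.56], [-1.29, 2.01], [-1.08, 1.49], [-3.29, 1.98], [-2.81, -0.18], [-2.99, 2.99]. Speed limits (rad/s): [2.57, 2.57, 3.01, 3.14, 3.14, 3.14].

INTERFACE

Orientations are given as a unit quaternion [x, y, z, w].
In Python, from rig import telemetry, optics, r gives the robot as it stands.
- The arm moves only by the tool send_rows, never from a script. Its argument "motion" is a list of rows, each a list of 2 entries, a list of its own where there are three numbers: the shift along the world's x, y, z in m, then the turn, a rotation vector about the world's x, y, z in rad. A call has 1 to 20 rows; each row is the pose to reach, as a shift and turn from the pose commanded when the call began; what a row does not reach only later rows make up. A row lasts 1/12 s, in which the tool goes at most 41.7 mm and 7.16 degrees, less where a joint would pass 70% of its speed; a pose out of reach is approached as far as the arm can. A call with a gripper value outside its range is refused whole. "jaw" is the opening, from -1 (shut) to 1 (fully open), set as the call begins (left out, the last holds). The fingers move at their own pace and stop on an object; the grip force is fixed at half the most. Time passes only in rows, so rows that repeat a pose let the fingers close. It gives the time, the measured TCP pose, the force and the opening at its end, in the units of the state.
- telemetry.sense(): the state, without advancing time (a new reading comes with each control period).
- optics.capture(name): name is "scene" or "top"; returns (picture, depth): 480x640x3 uint8, red, green, blue; 480x640 float32, mm along the optical axis (not along the pixel's ray), 0 where there is no reading.
- optics.calibration(name): a dict with "fx", "fy", "cx", "cy" (pixels), "distortion" ([k1, k2, p1, p2, k3] as OpenCV has them; the pictures are not rectified), "world_to_cam" (4x4, takes a point from world to camera coordinates). Camera axes: x right, y down, z forward; pixel columns grow to the right and rows downward; lengths in mm; the calibration is good to about 2 mm. A picture is of the moment at which its call begins. calibration takes no time and is no camera call.
- r.close_job(): hands the job in, once; it reports no verdict.
The state is a dict: "time": time; "joint_positions": joint angles; "joint_vel": joint speeds; "effort": joint torques, N m; "tcp_pos": TCP position; "tcp_rot": TCP orientation; "force": force on the tool from outside, world axes, zero at the start; "moment": the same for the moment, N m; "gripper_width": finger opening in mm.
Only numpy, scipy, OpenCV 4.12 (cv2) and the standard library are available. Lean on these libraries where they do the work, as an engineer would, in place of code of your own. Each camera call takes 0.05 s, during which the arm holds its last target.

## Working session

There is one attempt and no reset: what is moved stays moved. The work goes in short steps, Python scripts to look and compute and a tool call to move; the robot and the scene stay as the last step left them, time stands still between calls to the robot, and variables do not carry over. Pictures are saved under pics/ and viewed, and the job is handed in when it is done.

Besides the shell and the picture viewer there is one more tool, called after "Call:" by a JSON object that holds its "method" and its "body". send_rows: Moves the arm, as the interface text tells. Its arguments: {"type":"object","properties":{"motion":{"type":"array"},"jaw":{"type":"number"}},"required":["motion"]}

```bash
ls; mkdir -p pics; python3 - <<'E'
from rig import telemetry, optics, r
import cv2,numpy as np
print(telemetry.sense())
for n in("scene","top"):
    p,d=optics.capture(n); cv2.imwrite(f"pics/{n}0.png",p[:,:,::-1]); np.savez(f"{n}0.npz",p=p,d=d)
    print(n,optics.calibration(n), (d==0).mean())
E
```

```text
pics
{'time': 0.0, 'joint_positions': array([-1.01230012e+00,  4.08185483e-02,  8.38289814e-02, -4.43791774e-04,
       -1.61546976e+00, -3.33711253e-01]), 'joint_vel': array([-0.00054356,  0.00072798, -0.00092554, -0.00058704,  0.00017555,
        0.00093618]), 'effort': array([ 1.34154772e-03, -3.68212044e+01,  3.47422349e+01,  6.93265066e+00,
       -5.46436786e-03, -4.27994195e-06]), 'tcp_pos': array([ 133.75891882, -584.59652119,  238.2889176 ]), 'tcp_rot': array([-0.07871502,  0.7027566 ,  0.07991112,  0.70253207]), 'force': array([0.64900148, 0.38163367, 0.72389706]), 'moment': array([ 0.01176657, -0.01953989, -0.02101875]), 'gripper_width': 85.27319248681742}
scene {'fx': 462.5651098236236, 'fy': 462.5651098236236, 'cx': 313.07518029793323, 'cy': 248.3350392185756, 'distortion': array([-0.02026053,  0.        ,  0.        ,  0.        ,  0.        ]), 'world_to_cam': array([[-5.33253662e-01,  8.45663683e-01,  2.22141050e-02,
         2.78611428e+02],
       [ 4.81250395e-01,  3.24850837e-01, -8.14168282e-01,
        -1.89966364e+02],
       [-6.95728819e-01, -4.23467671e-01, -5.80203880e-01,
         1.54683929e+03],
       [ 0.00000000e+00,  0.00000000e+00,  0.00000000e+00,
         1.00000000e+00]])} 0.004013671875
top {'fx': 509.8238625221025, 'fy': 509.8238625221025, 'cx': 317.4480973725688, 'cy': 230.15302342649943, 'distortion': array([0.02735043, 0.        , 0.        , 0.        , 0.        ]), 'world_to_cam': array([[ 1.32637205e-02, -9.99876719e-01, -8.40356146e-03,
        -4.56213409e+00],
       [-9.98580137e-01, -1.28119485e-02, -5.17065100e-02,
         5.16140185e+02],
       [ 5.15924696e-02,  9.07745026e-03, -9.98626966e-01,
         1.46013547e+03],
       [ 0.00000000e+00,  0.00000000e+00,  0.00000000e+00,
         1.00000000e+00]])} 0.0037858072916666665
```

View pics/scene0.png

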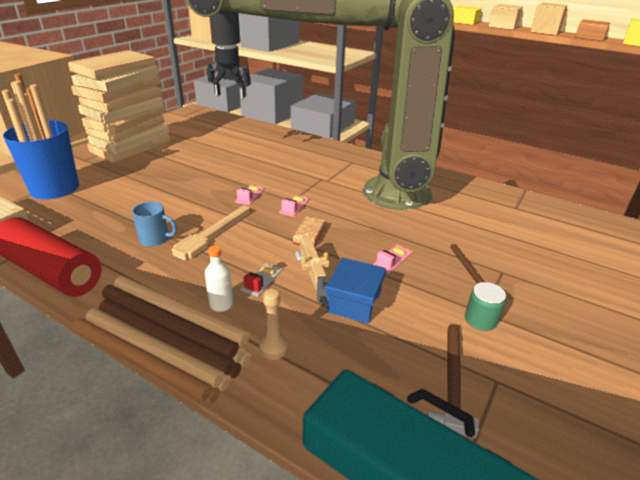

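View pics/top0.png

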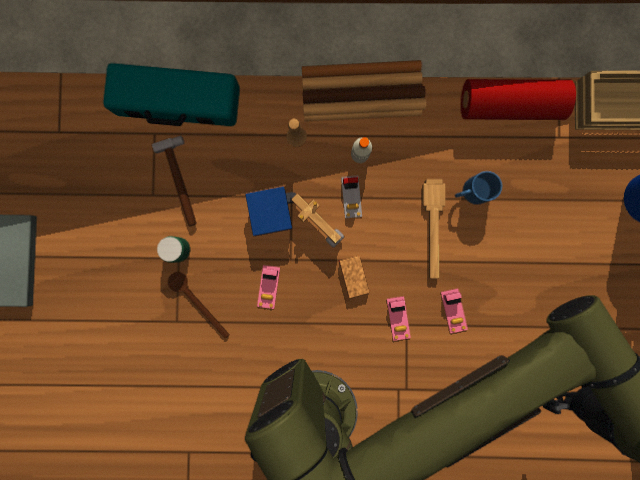

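```bash
cat > h.py <<'E'
import numpy as np,cv2
from rig import optics
def ray(n,uv,z):
    c=optics.calibration(n);K=np.array([[c['fx'],0,c['cx']],[0,c['fy'],c['cy']],[0,0,1.]])
    p=cv2.undistortPoints(np.array(uv,float).reshape(-1,1,2),K,c['distortion']).reshape(-1,2)
    T=c['world_to_cam'];R=T[:3,:3];t=T[:3,3];o=-R.T@t
    d=np.c_[p,np.ones(len(p))]@R
    return o+d*((z-o[2])/d[:,2])[:,None]
def proj(n,P):
    c=optics.calibration(n);K=np.array([[c['fx'],0,c['cx']],[0,c['fy'],c['cy']],[0,0,1.]])
    T=c['world_to_cam']
    return cv2.projectPoints(np.array(P,float).reshape(-1,1,3),cv2.Rodrigues(T[:3,:3])[0],T[:3,3],K,c['distortion'])[0].reshape(-1,2)
def cloud(n,d):
    c=optics.calibration(n);K=np.array([[c['fx'],0,c['cx']],[0,c['fy'],c['cy']],[0,0,1.]])
    v,u=np.mgrid[:480,:640]
    p=cv2.undistortPoints(np.c_[u.ravel(),v.ravel()].astype(float).reshape(-1,1,2),K,c['distortion']).reshape(-1,2)
    T=c['world_to_cam']
    P=np.c_[p,np.ones(len(p))]*d.reshape(-1,1)
    return ((P-T[:3,3])@T[:3,:3]).reshape(480,640,3)
E
python3 - <<'E'
from h import *
z=np.load('top0.npz');p,d=z['p'],z['d']
X=cloud('top',d)
hsv=cv2.cvtColor(p,cv2.COLOR_RGB2HSV)
cv2.imwrite('pics/topz.png',cv2.resize(p[150:310,230:470,::-1],None,fx=3.3,fy=3.3,interpolation=cv2.INTER_CUBIC))
# bed
m=cv2.inRange(hsv,(105,120,40),(125,255,255)); m[:, :235]=0;m[:,300:]=0;m[:180]=0;m[245:]=0
mz=(m>0)&(abs(X[...,2]-80)<8)
c=max(cv2.findContours(mz.astype(np.uint8),0,2)[0],key=cv2.contourArea)
rr=cv2.minAreaRect(c);b=cv2.boxPoints(rr);W=ray('top',b,80)
print('bed',rr,W.round(1),np.median(X[mz][:,2]))
print([np.linalg.norm(W[i]-W[i-1]).round(1) for i in range(4)],W.mean(0))
# blank
roi=np.zeros((480,640),bool);roi[170:290,415:450]=1
mb=roi&(X[...,2]>10)&(X[...,2]<40)
print('blank n',mb.sum(),np.median(X[mb][:,2]))
c=max(cv2.findContours(mb.astype(np.uint8),0,2)[0],key=cv2.contourArea)
rr=cv2.minAreaRect(c);W=ray('top',cv2.boxPoints(rr),22);print(rr,W.round(1),W.mean(0))
# leg
roi=np.zeros((480,640),bool);roi[185:255,285:350]=1
ml=roi&(X[...,2]>68)&(X[...,2]<86)&(m==0)
out=p.copy();out[ml]=(255,0,255);out[mb]=(0,255,0);out[mz]=(255,255,0)
cv2.imwrite('pics/topm.png',cv2.resize(out[150:310,230:470,::-1],None,fx=3.3,fy=3.3,interpolation=cv2.INTER_NEAREST))
E
```

```text
bed ((268.3839416503906, 210.87335205078125), (42.42679977416992, 39.33127975463867), 79.50852966308594) [[611.6 203.1  80. ]
 [632.9  96.3  80. ]
 [517.3  73.   80. ]
 [496.2 179.5  80. ]] 80.66047568917254
[np.float64(117.8), np.float64(109.0), np.float64(117.9), np.float64(108.5)] [564.48284726 137.9824367   80.        ]
blank n 1349 22.849472487005574
((433.0, 228.5), (22.0, 99.0), 0.0) [[ 383.  -297.7   22. ]
 [ 667.  -296.9   22. ]
 [ 667.7 -360.    22. ]
 [ 383.9 -360.1   22. ]] [ 525.40073698 -328.68081611   22.        ]
```

View pics/topz.png

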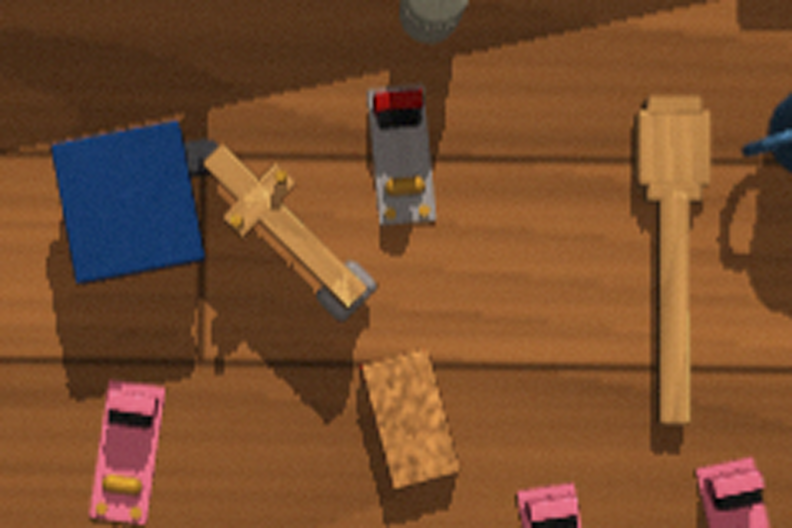

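View pics/topm.png

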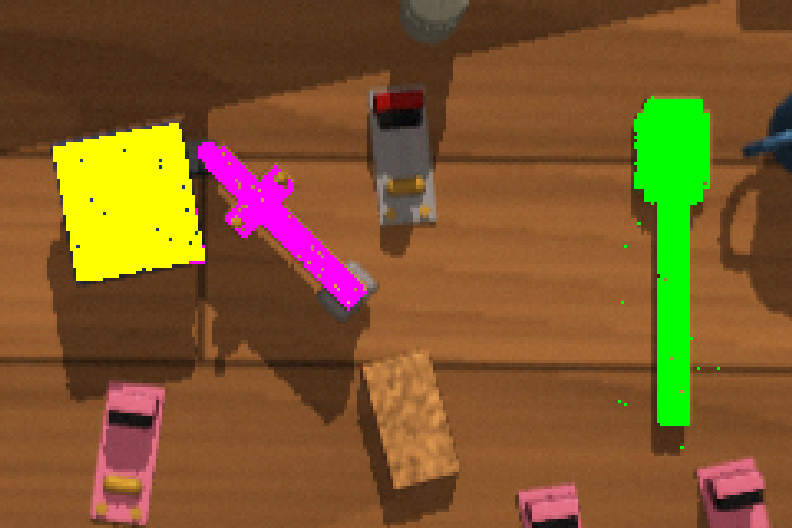

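```bash
python3 - <<'E'
from h import *
z=np.load('top0.npz');p,d=z['p'],z['d']
X=cloud('top',d)
hsv=cv2.cvtColor(p,cv2.COLOR_RGB2HSV)
roi=np.zeros((480,640),bool);roi[170:290,420:448]=1
mb=roi&(X[...,2]>12)&(X[...,2]<40)
mb=cv2.morphologyEx(mb.astype(np.uint8),cv2.MORPH_OPEN,np.ones((3,3)))>0
v,u=np.nonzero(mb);W=ray('top',np.c_[u,v],22)
h=W[W[:,0]<560]
cs=np.array([[ (a+5),(h[(h[:,0]>=a)&(h[:,0]<a+10)][:,1].min()+h[(h[:,0]>=a)&(h[:,0]<a+10)][:,1].max())/2] for a in range(400,550,10)])
k=np.polyfit(cs[:,0],cs[:,1],1);print('handle y=kx+b',k,'yaw',np.arctan(k[0]),'ends',W[:,0].min(),W[:,0].max())
xs=np.sort(W[:,0]);
hd=W[W[:,0]>600];print('head y',hd[:,1].min(),hd[:,1].max(), 'head start', [ (a,np.ptp(W[abs(W[:,0]-a)<3][:,1]).round(0)) for a in range(560,600,4)])
# leg
roi=np.zeros((480,640),bool);roi[185:255,285:350]=1
m=cv2.inRange(hsv,(105,120,40),(125,255,255))
ml=roi&(X[...,2]>72)&(X[...,2]<86)&(m==0)
v,u=np.nonzero(ml);W=ray('top',np.c_[u,v],80)
yaw=np.arctan2(203.1-179.5,611.6-496.2)
C=np.array([564.5,138]);R=np.array([[np.cos(yaw),-np.sin(yaw)],[np.sin(yaw),np.cos(yaw)]])
pin=C+R@[30,-75];print('yaw',yaw,'pin',pin)
L=W[:,:2]-pin;rr=np.hypot(*L.T)
s=(rr>95)&(rr<170)
vx,vy,x0,y0=cv2.fitLine(L[s].astype(np.float32),cv2.DIST_HUBER,0,.01,.01).ravel()
print('leg dir',vx,vy,'off axis',x0*vy-y0*vx,'len',rr.max(), 'ang leg', (np.arctan2(vy,vx)%(2*np.pi))-yaw-np.pi,(np.arctan2(-vy,-vx)%(2*np.pi))-yaw-np.pi)
# saddle/pins: leg length percentiles
print('rmax',np.percentile(rr,[98,99,100]))
# red stop in top
m=cv2.inRange(hsv,(0,150,60),(6,255,255))
m[:, :335]=0;m[:,372:]=0;m[:170]=0;m[230:]=0
v,u=np.nonzero(m);print('red px',u.min(),u.max(),v.min(),v.max(),'z',np.median(X[m>0][:,2]))
roi=np.zeros((480,640),bool);roi[173:222,338:366]=1
for r0 in range(174,222,3): print(r0,[int(X[r0,c,2]) for c in range(336,370,2)])
# bystanders heights near
E
```

```text
handle y=kx+b [ 1.14430304e-03 -3.30809137e+02] yaw 0.0011443025448001209 ends 383.3111573156084 664.7468246956521
head y -360.05621862379473 -297.0197482525384 head start [(560, np.float64(26.0)), (564, np.float64(26.0)), (568, np.float64(26.0)), (572, np.float64(26.0)), (576, np.float64(49.0)), (580, np.float64(49.0)), (584, np.float64(49.0)), (588, np.float64(54.0)), (592, np.float64(54.0)), (596, np.float64(60.0))]
yaw 0.20172453713694016 pin [608.91861492  70.53158777]
leg dir 0.6776055 0.7354256 off axis -4.4965973 len 176.17937742664358 ang leg -2.5170226493677856 0.6245702108540772
rmax [172.00358953 174.06736133 176.17937743]
red px 343 357 177 183 z 38.64691857835882
174 [5, -2, -6, 1, 3, 2, 0, 1, 4, 1, 2, 1, 1, 2, 4, -1, 0]
177 [3, 4, 2, 0, 3, 3, -1, 0, 10, 3, 34, 0, 0, -5, -2, -6, -3]
180 [7, 5, -5, 5, 40, 40, 38, 38, 35, 42, 39, 4, 0, 2, 1, 10, 1]
183 [3, 1, 0, -3, 35, 36, 36, 34, 37, 39, 39, 5, 1, 2, 1, -1, 2]
186 [6, 3, 7, 11, 9, 36, 33, 32, 30, 33, 38, 9, 4, 1, 0, -3, 0]
189 [1, 0, -2, 5, 5, 2, 0, 3, 4, 1, 6, 0, 4, 3, -1, 0, 3]
192 [0, 0, -4, 3, 9, 0, 6, 8, 13, 7, 0, 14, -1, -2, 2, 2, 1]
195 [-1, 0, -1, 0, 7, -3, 7, 5, 1, 7, 3, -1, -3, 3, -8, 0, 1]
198 [4, 3, -1, 1484, 4, 0, 4, 8, 5, 4, 2, 5, 2, 1, 0, -3, 0]
201 [-1, -4, -1, 0, 2, 6, 1, 2, 7, 4, 11, 9, 2, 1, -1, -5, -2]
204 [-2, -3, -2, -4, 3, 8, 7, 15, 12, 16, 17, 3, 4, 3, 3, -1, 0]
207 [7, -1, 4, 0, 6, 4, 17, 17, 17, 19, 10, 5, 7, 5, 0, -4, 0]
210 [-2, 3, -1, 6, 7, 9, 7, 0, 0, 0, -1, 6, 7, 0, 1, 0, 0]
213 [2, 3, 9, -2, -4, 2, 4, 5, 1, 5, 2, 15, 7, 1, 3, 2, 0]
216 [2, -1, -1, 0, 6, 2, 1, 5, 4, 3, 4, 5, 4, 0, 1, -1, -5]
219 [0, 3, -4, 2, 4, 0, 3, -1, -3, 5, 5, 5, -2, 6, 0, -2, 2]
```

```bash
python3 - <<'E'
from h import *
from rig import telemetry
from scipy.spatial.transform import Rotation as Ro
s=telemetry.sense();print(Ro.from_quat(s['tcp_rot']).as_matrix().round(3))
for n,uv,z in [('glue',(364,143),160),('pestle',(294,123),160),('sander',(354,277),28),('mug',(484,187),95),('rubberL',(344.5,187.5),38),('rubberR',(358,186.5),38),('catchL',(346.5,206.5),17),('catchR',(358.5,206),17),('legend',(341,237),80),('saddle pin1',(230+281/3.3,150+180/3.3),98),('pin2',(230+237/3.3,150+221/3.3),98)]:
    print(n,ray('top',[uv],z)[0].round(1))
E
```

```text
[[-0.    -0.223  0.975]
 [ 0.002  0.975  0.223]
 [-1.     0.002 -0.   ]]
glue [ 738.8 -118.1  160. ]
pestle [789.8  66.2 160. ]
sander [ 383.3 -103.7   28. ]
mug [ 635.5 -451.    95. ]
rubberL [637.7 -73.6  38. ]
rubberR [ 641. -112.   38.]
catchL [585.4 -80.9  17. ]
catchR [ 587.3 -115.5   17. ]
legend [494.7 -63.6  80. ]
saddle pin1 [581.7   8.6  98. ]
pin2 [547.2  44.5  98. ]
```

Call:
{"method": "send_rows", "body": {"motion": [[[0.086,0.146,0],[0,0,-0.24]],[[0.172,0.292,0],[0,0,-0.49]],[[0.258,0.438,0],[0,0,-0.73]],[[0.344,0.584,0],[0,0,-0.97]],[[0.344,0.584,0],[0,0,-0.97]],[[0.344,0.584,0],[0,0,-0.97]],[[0.344,0.584,0],[0,0,-0.97]],[[0.344,0.584,0],[0,0,-0.97]],[[0.344,0.584,0],[0,0,-0.97]],[[0.344,0.584,0],[0,0,-0.97]],[[0.344,0.584,0],[0,0,-0.97]],[[0.344,0.584,0],[0,0,-0.97]],[[0.344,0.584,0],[0,0,-0.97]],[[0.344,0.584,0],[0,0,-0.97]],[[0.344,0.584,0],[0,0,-0.97]],[[0.344,0.584,0],[0,0,-0.97]],[[0.344,0.584,0],[0,0,-0.97]],[[0.344,0.584,0],[0,0,-0.97]],[[0.344,0.584,0],[0,0,-0.97]],[[0.344,0.584,0],[0,0,-0.97]]], "jaw": -1}}

```text
time: 1.77
tcp_pos: [477.7, -0.0, 238.4]
tcp_rot: [0.256, 0.659, -0.257, 0.658]
force: [-1.7, -1.0, -0.2]
gripper_width: 0.2
```

Call:
{"method": "send_rows", "body": {"motion": [[[0,0,-0.03],[0,0,0]],[[0,0,-0.06],[0,0,0]],[[0,0,-0.09],[0,0,0]],[[0,0,-0.12],[0,0,0]],[[0,0,-0.15],[0,0,0]],[[0,0,-0.177],[0,0,0]],[[0,0,-0.177],[0,0,0]],[[0,0,-0.177],[0,0,0]]]}}

```text
time: 2.43
tcp_pos: [476.9, -2.1, 62.0]
tcp_rot: [0.257, 0.659, -0.258, 0.658]
force: [-0.2, -0.5, 0.8]
gripper_width: -0.2
```

```bash
python3 - <<'E'
from h import *
from rig import telemetry
s=telemetry.sense();print(s['tcp_pos'],s['force'],s['joint_positions'].round(2))
p,d=optics.capture('scene');cv2.imwrite('pics/s1.png',cv2.resize(p[160:340,200:440,::-1],None,fx=3.3,fy=3.3))
p,d=optics.capture('top');cv2.imwrite('pics/t1.png',cv2.resize(p[150:310,230:470,::-1],None,fx=3.3,fy=3.3))
E
```

```text
[476.91714283  -2.12411393  62.03028808] [-0.2219109  -0.52112587  0.75328648] [ 0.42 -0.25 -0.51  0.   -1.31 -2.74]
```

View pics/s1.png

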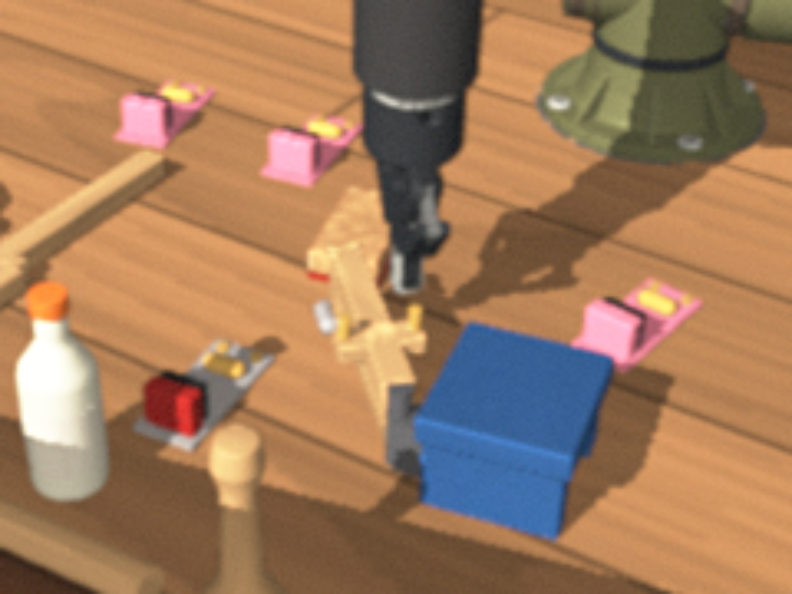

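View pics/t1.png

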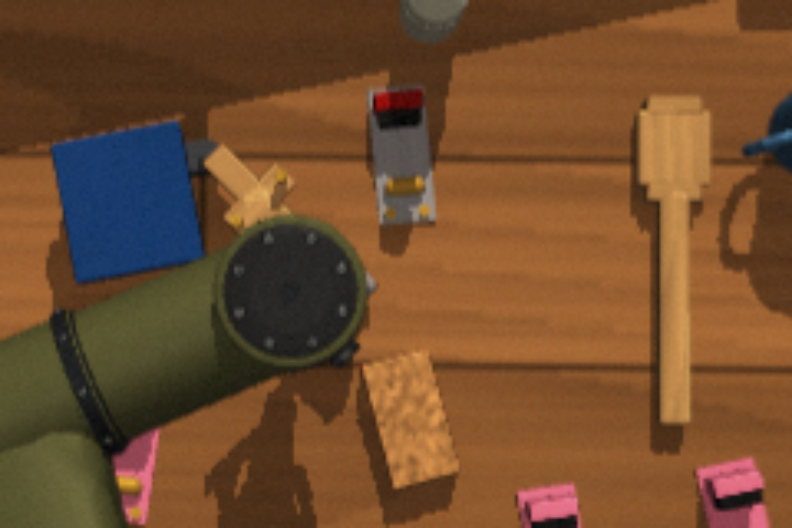

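```bash
cat > arc.py <<'E'
import numpy as np
def tcp(q,D=23,r=142,pin=(608.9,70.5),yaw=.2017):
    a=yaw+np.pi+q;u=np.array([np.cos(a),np.sin(a)]);t=np.array([-u[1],u[0]])
    return np.array(pin)+r*u-D*t
E
python3 - <<'E'
from arc import *
c=np.array([477.5,-1.0]);q0=.625
for D in(30,26,23):print(D,(tcp(q0,D)-c).round(1))
for q in np.arange(.65,1.5,.05): print(round(q,3),(tcp(q)-c).round(1),round(q-q0,3))
E
```

```text
30 [ 13.2 -12.7]
26 [ 16.1 -15.4]
23 [ 18.3 -17.4]
0.65 [ 20.6 -20.2] 0.025
0.7 [ 25.3 -25.6] 0.075
0.75 [ 30.3 -30.8] 0.125
0.8 [ 35.5 -35.7] 0.175
0.85 [ 41.  -40.4] 0.225
0.9 [ 46.7 -44.8] 0.275
0.95 [ 52.6 -48.9] 0.325
1.0 [ 58.7 -52.6] 0.375
1.05 [ 65.  -56.1] 0.425
1.1 [ 71.5 -59.3] 0.475
1.15 [ 78.1 -62.1] 0.525
1.2 [ 84.8 -64.6] 0.575
1.25 [ 91.7 -66.8] 0.625
1.3 [ 98.7 -68.6] 0.675
1.35 [105.7 -70. ] 0.725
1.4 [112.8 -71.1] 0.775
1.45 [120.  -71.9] 0.825
```

Call:
{"method": "send_rows", "body": {"motion": [[[0.007,-0.0065,0],[0,0,0]],[[0.0132,-0.0127,0],[0,0,0]],[[0.0161,-0.0154,0],[0,0,0]],[[0.0183,-0.0174,0],[0,0,0]],[[0.0206,-0.0202,0],[0,0,0.025]],[[0.023,-0.0229,0],[0,0,0.05]],[[0.0253,-0.0256,0],[0,0,0.075]],[[0.0278,-0.0282,0],[0,0,0.1]],[[0.0303,-0.0308,0],[0,0,0.125]]]}}

```text
time: 3.28
tcp_pos: [508.5, -31.7, 62.6]
tcp_rot: [0.216, 0.673, -0.215, 0.674]
force: [-0.4, 1.7, 0.2]
gripper_width: 0.4
```

Call:
{"method": "send_rows", "body": {"motion": [[[0.0052,-0.0049,0],[0,0,0.05]],[[0.0107,-0.0096,0],[0,0,0.1]],[[0.0164,-0.014,0],[0,0,0.15]],[[0.0223,-0.0181,0],[0,0,0.2]],[[0.0284,-0.0218,0],[0,0,0.25]],[[0.0347,-0.0253,0],[0,0,0.3]]]}}

```text
time: 3.78
tcp_pos: [543.1, -57.2, 62.4]
tcp_rot: [0.112, 0.698, -0.112, 0.698]
force: [-1.9, 2.9, 0.4]
gripper_width: 0.1
```

```bash
python3 - <<'E'
from h import *
p,d=optics.capture('scene');cv2.imwrite('pics/s2.png',cv2.resize(p[160:340,200:440,::-1],None,fx=3.3,fy=3.3))
E
```

```text
(no output)
```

View pics/s2.png

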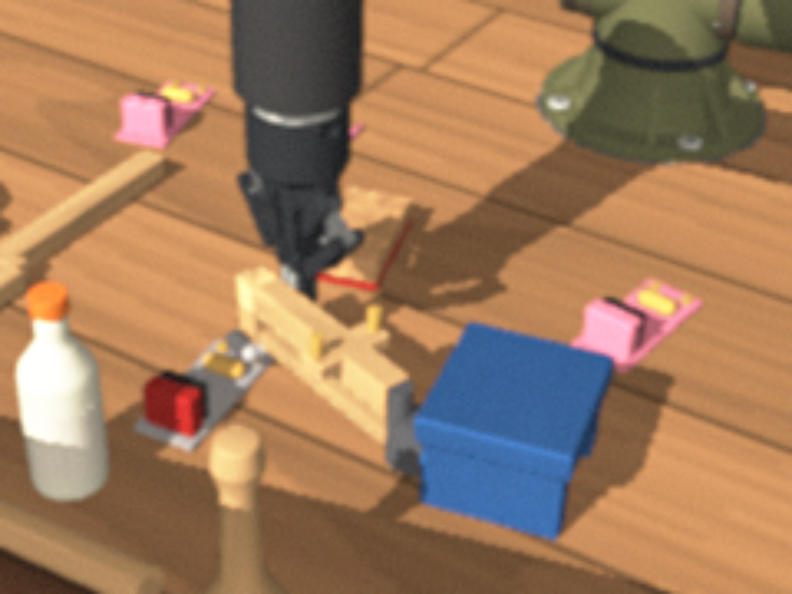

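Call:
{"method": "send_rows", "body": {"motion": [[[0.0033,-0.0016,0],[0,0,0.025]],[[0.0065,-0.0032,0],[0,0,0.05]],[[0.0098,-0.0046,0],[0,0,0.075]],[[0.0131,-0.006,0],[0,0,0.1]]]}}

```text
time: 4.17
tcp_pos: [555.0, -63.0, 62.1]
tcp_rot: [0.078, 0.704, -0.078, 0.702]
force: [-5.4, 2.5, 2.9]
gripper_width: 0.2
```

Call:
{"method": "send_rows", "body": {"motion": [[[0.0033,-0.0013,0],[0,0,0.025]],[[0.0067,-0.0025,0],[0,0,0.05]]]}}

```text
time: 4.33
tcp_pos: [561.8, -65.5, 62.2]
tcp_rot: [0.06, 0.705, -0.06, 0.704]
force: [-5.0, 2.7, 2.7]
gripper_width: -0.1
```

Call:
{"method": "send_rows", "body": {"motion": [[[0.0034,-0.0011,0],[0,0,0.025]],[[0.0069,-0.0022,0],[0,0,0.05]]]}}

```text
time: 4.5
tcp_pos: [568.6, -67.7, 62.2]
tcp_rot: [0.043, 0.707, -0.043, 0.705]
force: [-5.6, 2.4, 3.6]
gripper_width: -0.0
```

Call:
{"method": "send_rows", "body": {"motion": [[[0.0035,-0.0009,0],[0,0,0.025]],[[0.007,-0.0018,0],[0,0,0.05]]]}}

```text
time: 4.67
tcp_pos: [575.6, -69.6, 62.1]
tcp_rot: [0.025, 0.708, -0.025, 0.706]
force: [-5.5, 1.7, 3.5]
gripper_width: -0.1
```

Call:
{"method": "send_rows", "body": {"motion": [[[0.0035,-0.0007,0],[0,0,0.025]]]}}

```text
time: 4.75
tcp_pos: [579.1, -70.4, 62.1]
tcp_rot: [0.016, 0.708, -0.016, 0.706]
force: [-5.7, 1.6, 3.2]
gripper_width: 0.0
```

Call:
{"method": "send_rows", "body": {"motion": [[[0.0035,-0.0007,0],[0,0,0.025]]]}}

```text
time: 4.83
tcp_pos: [582.6, -71.0, 62.2]
tcp_rot: [0.007, 0.708, -0.007, 0.706]
force: [-6.2, 1.3, 3.7]
gripper_width: 0.0
```

Call:
{"method": "send_rows", "body": {"motion": [[[0.0018,-0.0003,0],[0,0,0.0125]],[[0.0018,-0.0003,0],[0,0,0.0125]]]}}

```text
time: 5.0
tcp_pos: [585.2, -71.4, 62.1]
tcp_rot: [0.003, 0.707, -0.003, 0.707]
force: [-1.9, 0.1, 1.5]
gripper_width: -0.2
```

```bash
python3 - <<'E'
from h import *
p,d=optics.capture('scene');cv2.imwrite('pics/s3.png',cv2.resize(p[220:320,220:380,::-1],None,fx=5,fy=5,interpolation=cv2.INTER_CUBIC))
E
```

```text
(no output)
```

View pics/s3.png

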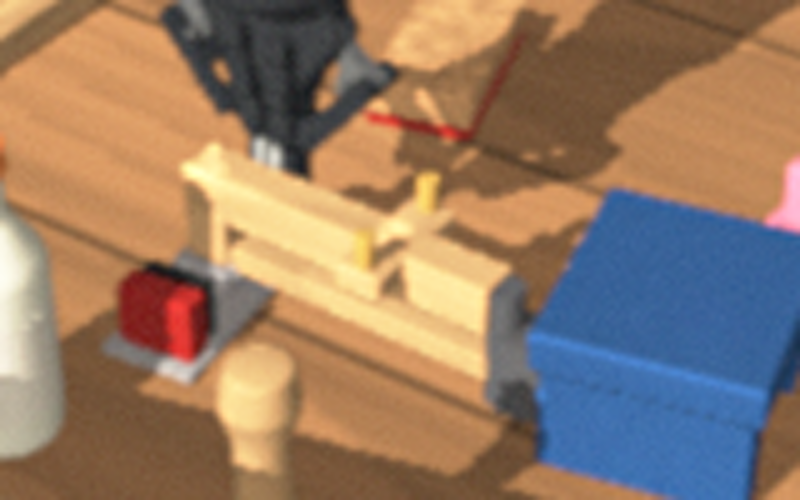

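Call:
{"method": "send_rows", "body": {"motion": [[[0.002,-0.0003,0],[0,0,0.012]]]}}

```text
time: 5.13
tcp_pos: [586.8, -71.7, 62.2]
tcp_rot: [-0.001, 0.707, 0.001, 0.707]
force: [-3.4, -0.2, 0.5]
gripper_width: 0.1
```

Call:
{"method": "send_rows", "body": {"motion": [[[0.002,-0.0003,0],[0,0,0.012]]]}}

```text
time: 5.22
tcp_pos: [589.1, -72.0, 62.1]
tcp_rot: [-0.006, 0.707, 0.006, 0.707]
force: [-2.8, -0.7, -0.6]
gripper_width: 0.0
```

Call:
{"method": "send_rows", "body": {"motion": [[[0.002,-0.0002,0],[0,0,0.012]]]}}

```text
time: 5.3
tcp_pos: [591.3, -72.3, 62.1]
tcp_rot: [-0.01, 0.707, 0.01, 0.707]
force: [-2.6, -0.9, 1.1]
gripper_width: 0.1
```

Call:
{"method": "send_rows", "body": {"motion": [[[0.002,-0.0002,0],[0,0,0.012]]]}}

```text
time: 5.38
tcp_pos: [592.4, -72.5, 62.1]
tcp_rot: [-0.015, 0.708, 0.014, 0.706]
force: [-13.6, 1.8, 7.5]
gripper_width: 0.2
```

Call:
{"method": "send_rows", "body": {"motion": [[[-0.001,0,0],[0,0,0]],[[-0.001,0,0],[0,0,0]]]}}

```text
time: 5.55
tcp_pos: [592.2, -72.3, 62.1]
tcp_rot: [-0.014, 0.707, 0.014, 0.707]
force: [-2.9, -0.5, 1.6]
gripper_width: 0.0
```

```bash
python3 - <<'E'
from h import *
p,d=optics.capture('scene');cv2.imwrite('pics/s4.png',cv2.resize(p[220:320,220:380,::-1],None,fx=5,fy=5,interpolation=cv2.INTER_CUBIC))
p,d=optics.capture('top');cv2.imwrite('pics/t4.png',cv2.resize(p[160:260,250:410,::-1],None,fx=5,fy=5,interpolation=cv2.INTER_CUBIC))
E
```

```text
(no output)
```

View pics/s4.png

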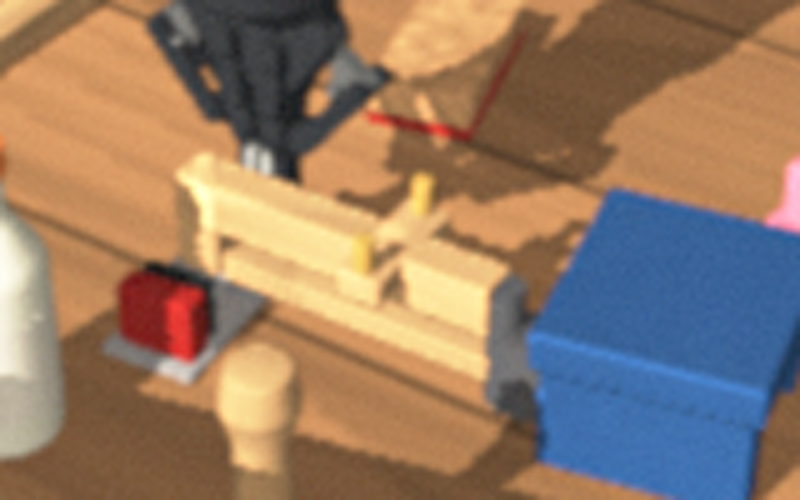

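View pics/t4.png

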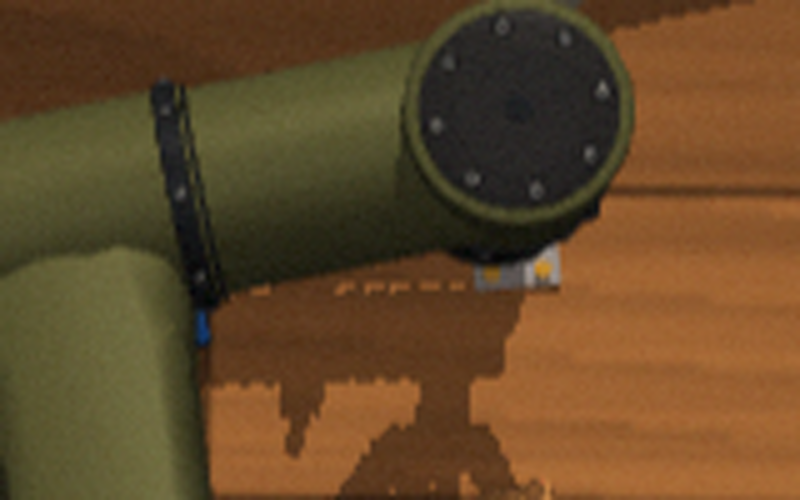

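Call:
{"method": "send_rows", "body": {"motion": [[[-0.01,-0.001,0],[0,0,0]],[[-0.03,-0.003,0],[0,0,0]],[[-0.03,-0.003,0.04],[0,0,0]],[[-0.03,-0.003,0.08],[0,0,0]],[[-0.03,-0.003,0.12],[0,0,0]],[[-0.03,-0.003,0.158],[0,0,0]],[[-0.03,-0.043,0.158],[0,0,-0.04]],[[-0.03,-0.083,0.158],[0,0,-0.04]],[[-0.03,-0.123,0.158],[0,0,-0.04]],[[-0.03,-0.163,0.158],[0,0,-0.04]],[[-0.04,-0.203,0.158],[0,0,-0.04]],[[-0.056,-0.24,0.158],[0,0,-0.04]],[[-0.056,-0.258,0.158],[0,0,-0.04]],[[-0.056,-0.258,0.158],[0,0,-0.04]]]}}

```text
time: 6.82
tcp_pos: [535.7, -333.9, 220.1]
tcp_rot: [0.001, 0.707, -0.002, 0.708]
force: [0.4, 0.5, 0.1]
gripper_width: 0.3
```

```bash
python3 - <<'E'
from h import *
from rig import telemetry
from scipy.spatial.transform import Rotation as Ro
s=telemetry.sense();print(s['tcp_pos'],s['force'],s['joint_positions'].round(2));print(Ro.from_quat(s['tcp_rot']).as_matrix().round(3))
p,d=optics.capture('scene');cv2.imwrite('pics/s5.png',cv2.resize(p[220:320,220:380,::-1],None,fx=5,fy=5,interpolation=cv2.INTER_CUBIC))
p,d=optics.capture('top');cv2.imwrite('pics/t5.png',cv2.resize(p[160:260,250:410,::-1],None,fx=5,fy=5,interpolation=cv2.INTER_CUBIC));np.savez('top5.npz',p=p,d=d)
E
```

```text
[ 535.73380937 -333.87811972  220.08588945] [0.35291826 0.53037088 0.0659389 ] [-0.24  0.12  0.13  0.   -1.58 -1.33]
[[ 0.001  0.004  1.   ]
 [-0.001  1.    -0.004]
 [-1.    -0.001  0.001]]
```

View pics/s5.png

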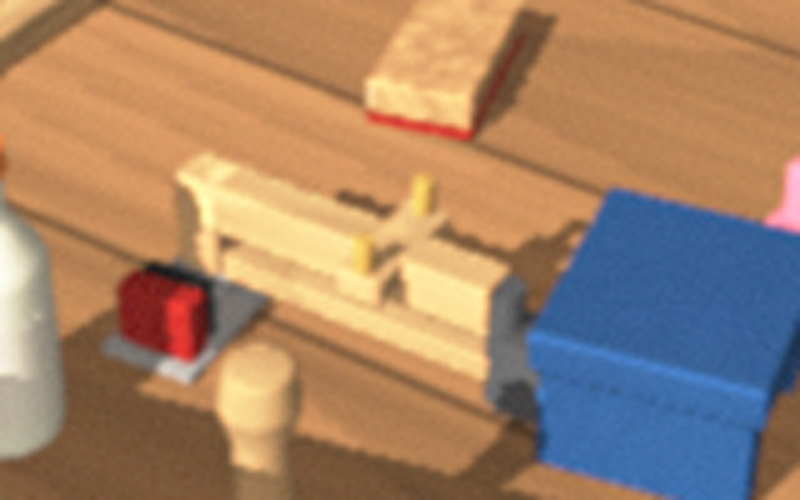

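View pics/t5.png

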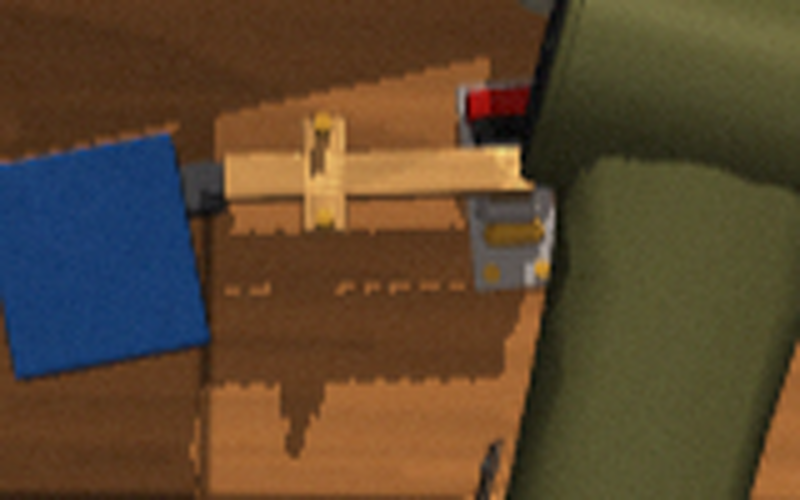

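```bash
python3 - <<'E'
from h import *
f=lambda x,y:(250+(x+.5)/5-.5,160+(y+.5)/5-.5)
for n,uv,z in [('rubber',f(495,143),38),('leg outer far',f(510,148),80),('leg outer near',f(240,155),80),('leg inner far',f(515,190),80),('leg inner near',f(240,197),80),('foot in edge',f(505,222),15),('catch top edge',f(515,223),17),('catch low edge',f(515,246),17),('pinA',f(322,121),98),('pinB',f(325,218),98)]:
    print(n,ray('top',[uv],z)[0].round(1))
E
```

```text
rubber [635.8 -85.3  38. ]
leg outer far [627.4 -91.5  80. ]
leg outer near [621.7  58.   80. ]
leg inner far [604.1 -94.5  80. ]
leg inner near [598.4  57.7  80. ]
foot in edge [593.  -92.7  15. ]
catch top edge [592.3 -98.4  17. ]
catch low edge [579.  -98.5  17. ]
pinA [638.7  12.5  98. ]
pinB [585.4  10.2  98. ]
```

Call:
{"method": "send_rows", "body": {"motion": [[[0,0.0035,-0.04],[0,0,0]],[[0,0.0035,-0.08],[0,0,0]],[[0,0.0035,-0.12],[0,0,0]],[[0,0.0035,-0.15],[0,0,0]],[[0,0.0035,-0.17],[0,0,0]],[[0,0.0035,-0.19],[0,0,0]],[[0,0.0035,-0.2],[0,0,0]],[[0,0.0035,-0.205],[0,0,0]],[[0,0.0035,-0.209],[0,0,0]],[[0,0.0035,-0.209],[0,0,0]]], "jaw": 0.6}}

```text
time: 7.75
tcp_pos: [536.9, -326.4, 11.7]
tcp_rot: [-0.0, 0.707, 0.0, 0.707]
force: [0.3, 0.4, -0.0]
gripper_width: 68.1
```

```bash
python3 - <<'E'
from h import *
p,d=optics.capture('scene');cv2.imwrite('pics/s6.png',cv2.resize(p[140:300,140:360,::-1],None,fx=3.6,fy=3.6,interpolation=cv2.INTER_CUBIC))
E
```

```text
(no output)
```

View pics/s6.png

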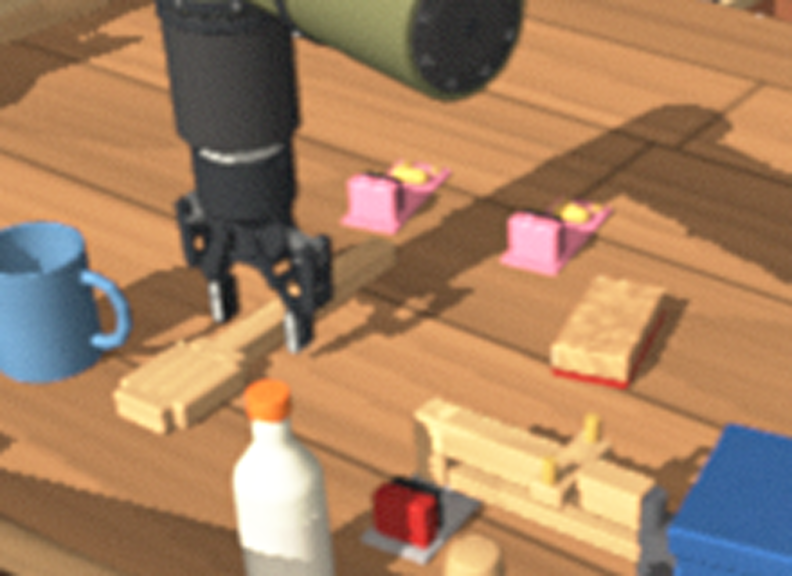

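Call:
{"method": "send_rows", "body": {"motion": [[[0,-0.0035,0],[0,0,0]],[[0,-0.0035,0],[0,0,0]],[[0,-0.0035,0],[0,0,0]],[[0,-0.0035,0],[0,0,0]],[[0,-0.0035,0],[0,0,0]],[[0,-0.0035,0],[0,0,0]],[[0,-0.0035,0],[0,0,0]],[[0,-0.0035,0],[0,0,0]],[[0,-0.0035,0],[0,0,0]],[[0,-0.0035,0],[0,0,0]]], "jaw": -1}}

```text
time: 8.63
tcp_pos: [536.7, -330.5, 12.2]
tcp_rot: [-0.0, 0.707, -0.0, 0.708]
force: [-1.5, -0.4, 5.7]
gripper_width: 24.9
```

```bash
python3 - <<'E'
from rig import telemetry
s=telemetry.sense();print(s['tcp_pos'],s['force'],s['gripper_width'],s['joint_positions'].round(2))
E
```

```text
[ 536.69487323 -330.54107322   12.22186   ] [-1.52261036 -0.44373651  5.73463214] 24.857276347573197 [-0.23  0.21 -0.15  0.   -1.21 -1.34]
```

Call:
{"method": "send_rows", "body": {"motion": [[[0,0,0.01],[0,0,0]],[[0,0,0.025],[0,0,0]],[[0,0,0.05],[0,0,0]],[[0,0,0.08],[0,0,0]],[[0,0,0.11],[0,0,0]],[[0,0,0.14],[0,0,0]],[[0,0,0.17],[0,0,0]],[[0,0,0.19],[0,0,0]],[[0,0,0.19],[0,0,0]]]}}

```text
time: 9.38
tcp_pos: [537.4, -331.0, 207.3]
tcp_rot: [-0.001, 0.705, -0.001, 0.71]
force: [-1.0, -1.4, 0.4]
gripper_width: 24.6
```

Call:
{"method": "send_rows", "body": {"motion": [[[0.004,0.022,0],[0,0,0.1]],[[0.008,0.044,0],[0,0,0.2]],[[0.012,0.066,0],[0,0,0.3]],[[0.016,0.088,0],[0,0,0.4]],[[0.02,0.11,0],[0,0,0.5]],[[0.024,0.134,0],[0,0,0.6]],[[0.028,0.158,0],[0,0,0.7]],[[0.032,0.182,0],[0,0,0.8]],[[0.036,0.206,0],[0,0,0.9]],[[0.04,0.23,0],[0,0,1.0]],[[0.045,0.256,0],[0,0,1.1]],[[0.05,0.282,0],[0,0,1.2]],[[0.054,0.308,0],[0,0,1.3]],[[0.058,0.332,0],[0,0,1.4]],[[0.062,0.354,0],[0,0,1.5]],[[0.066,0.374,0],[0,0,1.6]],[[0.068,0.386,0],[0,0,1.67]],[[0.0685,0.3913,0],[0,0,1.708]],[[0.0685,0.3913,0],[0,0,1.708]],[[0.0685,0.3913,0],[0,0,1.708]]]}}

```text
time: 11.05
tcp_pos: [604.3, 61.3, 200.3]
tcp_rot: [-0.533, 0.465, 0.533, 0.464]
force: [0.0, -0.6, -1.2]
gripper_width: 24.7
```

```bash
python3 - <<'E'
from h import *
from rig import telemetry
from scipy.spatial.transform import Rotation as Ro
s=telemetry.sense();print(s['tcp_pos'],s['force'],s['gripper_width'],s['joint_positions'].round(2));print(Ro.from_quat(s['tcp_rot']).as_matrix().round(3))
p,d=optics.capture('scene');cv2.imwrite('pics/s7.png',cv2.resize(p[140:340,180:440,::-1],None,fx=3,fy=3,interpolation=cv2.INTER_CUBIC))
p,d=optics.capture('top');cv2.imwrite('pics/t7.png',cv2.resize(p[150:310,230:470,::-1],None,fx=3.3,fy=3.3,interpolation=cv2.INTER_CUBIC));np.savez('top7.npz',p=p,d=d)
E
```

```text
[604.29455111  61.28927261 200.29715075] [ 0.01176537 -0.57583277 -1.17971663] 24.730444202916292 [ 0.43  0.06  0.04 -0.   -1.55 -0.29]
[[-0.002 -0.991 -0.136]
 [-0.    -0.136  0.991]
 [-1.     0.002 -0.   ]]
```

View pics/s7.png

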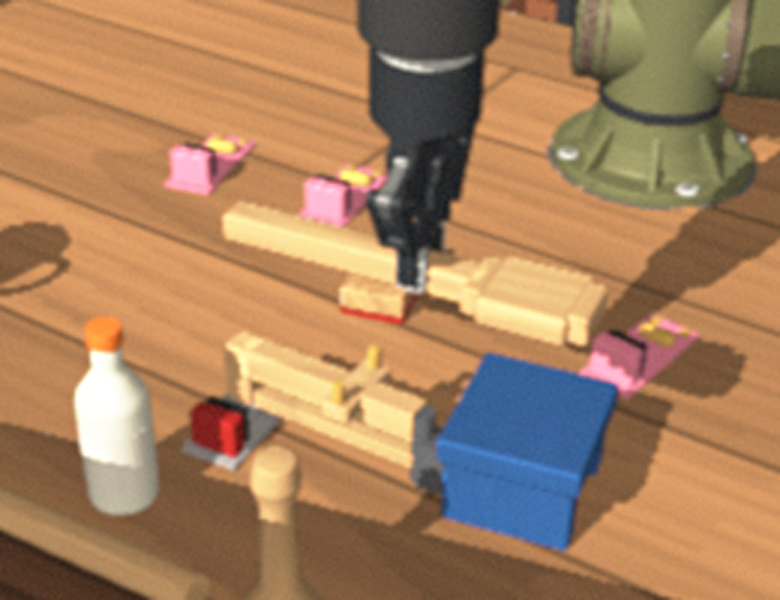

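View pics/t7.png

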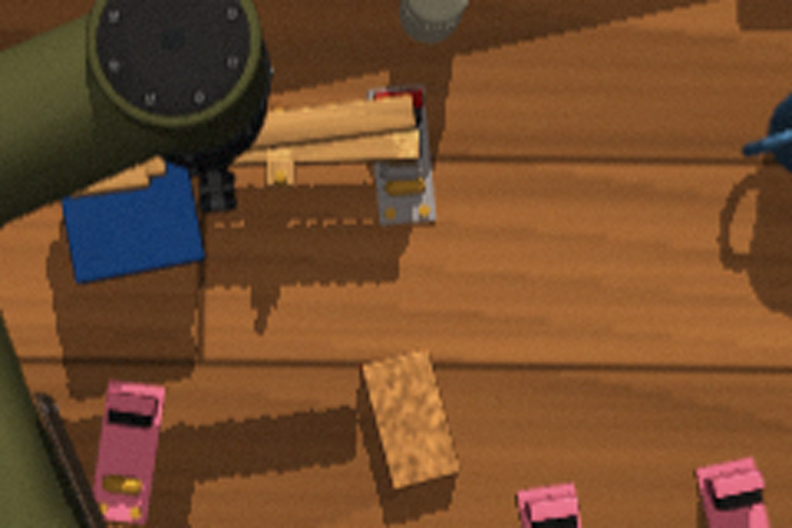

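```bash
python3 - <<'E'
from h import *
z=np.load('top7.npz');p,d=z['p'],z['d'];X=cloud('top',d)
roi=np.zeros((480,640),bool);roi[170:210,308:372]=1
m=roi&(X[...,2]>190)&(X[...,2]<235)
m=cv2.morphologyEx(m.astype(np.uint8),cv2.MORPH_OPEN,np.ones((3,3)))>0
P=X[m]
k=np.polyfit(P[:,1],P[:,2],1);print('z at tail,at grip',np.polyval(k,-93),np.polyval(k,61),k)
v,u=np.nonzero(m);W=ray('top',np.c_[u,v],210)
ys=np.arange(-80,0,8.);c=[(lambda w:(w[:,0].min()+w[:,0].max())/2)(W[abs(W[:,1]-y)<4]) for y in ys]
k=np.polyfit(ys,c,1);print('line x at y=11.3',np.polyval(k,11.3),'at 61',np.polyval(k,61),'yaw',np.pi/2-k[0],'tail y',W[:,1].min(),'width',[np.ptp(W[abs(W[:,1]-y)<2][:,0]).round(0) for y in ys])
E
```

```text
z at tail,at grip 210.6806554714815 210.06494202269357 [-3.99813928e-03  2.10308829e+02]
line x at y=11.3 608.4518973919678 at 61 601.1457182021359 yaw 1.7178019442965438 tail y -92.56808471429873 width [np.float64(25.0), np.float64(25.0), np.float64(28.0), np.float64(25.0), np.float64(25.0), np.float64(25.0), np.float64(25.0), np.float64(28.0), np.float64(25.0), np.float64(25.0)]
```

Call:
{"method": "send_rows", "body": {"motion": [[[0.002,0,-0.02],[0,0,0]],[[0.002,0,-0.04],[0,0,0]],[[0.002,0,-0.06],[0,0,0]],[[0.002,0,-0.075],[0,0,0]],[[0.002,0,-0.082],[0,0,0]],[[0.002,0,-0.082],[0,0,0]],[[0.002,0,-0.082],[0,0,0]]]}}

```text
time: 11.73
tcp_pos: [607.0, 60.6, 119.9]
tcp_rot: [0.533, -0.465, -0.533, -0.465]
force: [-0.6, -0.3, -0.5]
gripper_width: 24.8
```

```bash
python3 - <<'E'
from h import *
from rig import telemetry
s=telemetry.sense();print(s['tcp_pos'],s['force'])
p,d=optics.capture('top');X=cloud('top',d)
cv2.imwrite('pics/t8.png',cv2.resize(p[150:250,250:410,::-1],None,fx=5,fy=5,interpolation=cv2.INTER_CUBIC))
q,_=optics.capture('scene');cv2.imwrite('pics/s8.png',cv2.resize(q[220:320,220:380,::-1],None,fx=5,fy=5,interpolation=cv2.INTER_CUBIC))
roi=np.zeros((480,640),bool);roi[170:210,308:372]=1
m=roi&(X[...,2]>115)&(X[...,2]<140)
m=cv2.morphologyEx(m.astype(np.uint8),cv2.MORPH_OPEN,np.ones((3,3)))>0
P=X[m];print(np.median(P[:,2]))
zt=s['tcp_pos'][2]-12.2+22
v,u=np.nonzero(m);W=ray('top',np.c_[u,v],zt)
ys=np.arange(-80,0,8.);c=[(lambda w:(w[:,0].min()+w[:,0].max())/2)(W[abs(W[:,1]-y)<4]) for y in ys]
k=np.polyfit(ys,c,1);print('line x at y=11.3',np.polyval(k,11.3),'at 61',np.polyval(k,61),'yaw',np.pi/2-k[0],'tail y',W[:,1].min())
E
```

```text
[606.96484064  60.64511846 119.91371508] [-0.64047902 -0.26767278 -0.53410148]
130.28745200610643
line x at y=11.3 611.3664143430344 at 61 604.4509201438102 yaw 1.7099410792943774 tail y -92.43703157806519
```

View pics/t8.png

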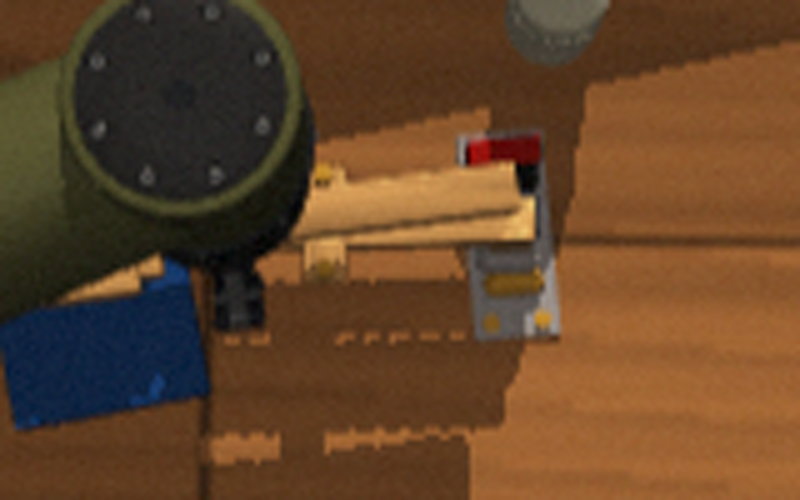

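View pics/s8.png

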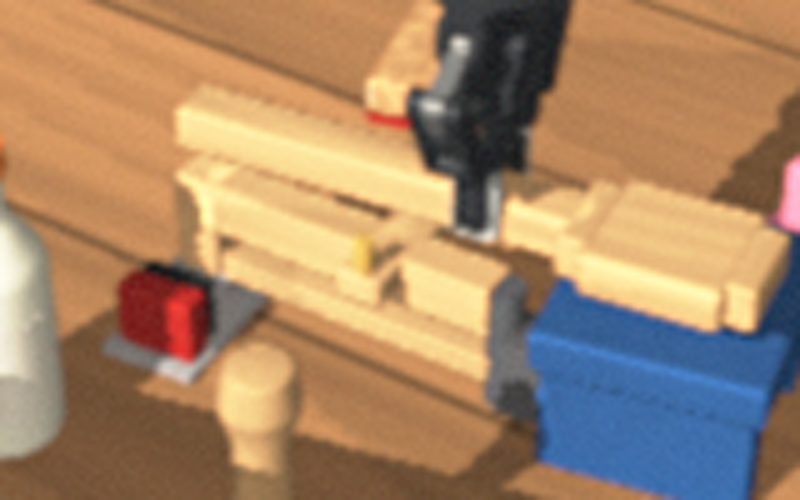

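Call:
{"method": "send_rows", "body": {"motion": [[[0,0,-0.006],[0,0,0]],[[0,0,-0.012],[0,0,0]],[[0,0,-0.018],[0,0,0]],[[0,0,-0.022],[0,0,0]],[[0,0,-0.024],[0,0,0]],[[0,0,-0.025],[0,0,0]],[[0,0,-0.025],[0,0,0]]]}}

```text
time: 12.42
tcp_pos: [606.7, 61.1, 94.0]
tcp_rot: [-0.533, 0.465, 0.533, 0.464]
force: [-0.3, 0.1, -0.2]
gripper_width: 24.4
```

Call:
{"method": "send_rows", "body": {"motion": [[[0,0,-0.0005],[0,0,0]],[[0,0,-0.001],[0,0,0]],[[0,0,-0.001],[0,0,0]]]}}

```text
time: 12.67
tcp_pos: [606.8, 61.2, 93.4]
tcp_rot: [0.533, -0.464, -0.533, -0.465]
force: [0.2, 0.4, -1.1]
gripper_width: 24.3
```

Call:
{"method": "send_rows", "body": {"motion": [[[0,0,-0.0005],[0,0,0]],[[0,0,-0.001],[0,0,0]],[[0,0,-0.001],[0,0,0]]]}}

```text
time: 12.92
tcp_pos: [606.8, 61.1, 92.3]
tcp_rot: [0.533, -0.464, -0.533, -0.464]
force: [0.5, 1.4, -0.7]
gripper_width: 24.7
```

Call:
{"method": "send_rows", "body": {"motion": [[[0,0,-0.0005],[0,0,0]],[[0,0,-0.0005],[0,0,0]]]}}

```text
time: 13.08
tcp_pos: [606.8, 61.1, 92.2]
tcp_rot: [0.533, -0.464, -0.533, -0.465]
force: [-2.0, 0.6, 1.8]
gripper_width: 24.2
```

Call:
{"method": "send_rows", "body": {"motion": [[[0,0,-0.0005],[0,0,0]],[[0,0,-0.0005],[0,0,0]]]}}

```text
time: 13.25
tcp_pos: [606.9, 61.1, 92.2]
tcp_rot: [0.533, -0.464, -0.533, -0.465]
force: [-3.1, 1.5, 5.4]
gripper_width: 24.5
```

```bash
python3 - <<'E'
from h import *
p,d=optics.capture('top')
q,_=optics.capture('scene');a=cv2.resize(q[230:310,230:350,::-1],None,fx=5,fy=5,interpolation=cv2.INTER_CUBIC);cv2.imwrite('pics/s9.png',a)
cv2.imwrite('pics/t9.png',cv2.resize(p[150:250,250:410,::-1],None,fx=5,fy=5,interpolation=cv2.INTER_CUBIC))
E
```

```text
(no output)
```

View pics/s9.png

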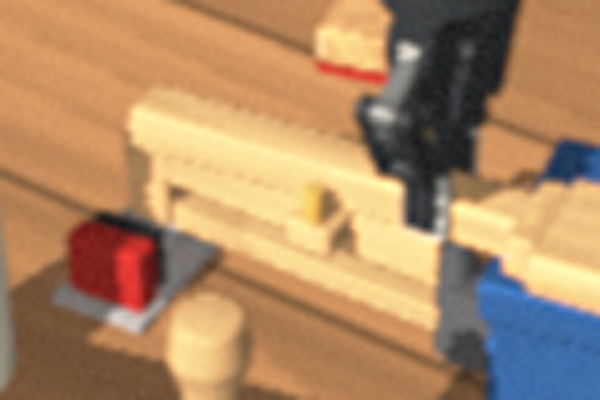

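View pics/t9.png

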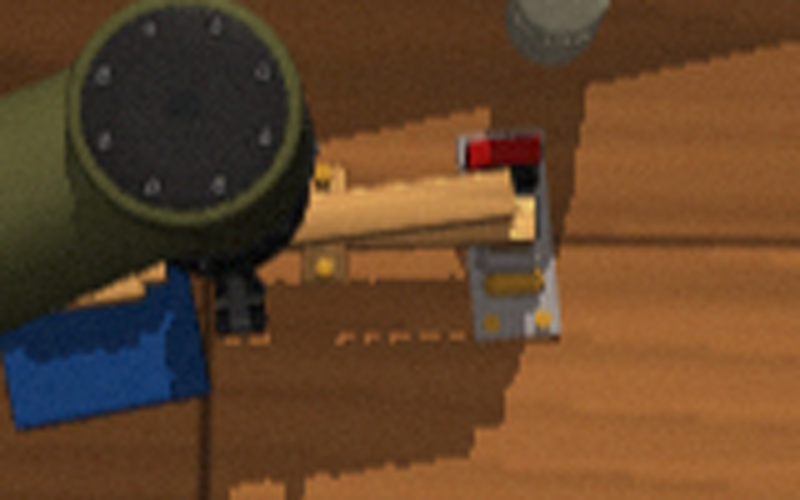

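Call:
{"method": "send_rows", "body": {"motion": [[[0,0,0],[0,0,0]],[[0,0,0],[0,0,0]],[[0,0,0],[0,0,0]],[[0,0,0],[0,0,0]],[[0,0,0],[0,0,0]],[[0,0,0],[0,0,0]],[[0,0,0.005],[0,0,0]],[[0,0,0.015],[0,0,0]],[[0,0,0.035],[0,0,0]],[[0,0,0.065],[0,0,0]],[[0,0,0.1],[0,0,0]],[[0,0,0.14],[0,0,0]]], "jaw": 0.3}}

```text
time: 14.35
tcp_pos: [606.1, 60.9, 232.5]
tcp_rot: [-0.533, 0.465, 0.533, 0.464]
force: [0.8, 0.9, 0.6]
gripper_width: 55.5
```

Call:
{"method": "send_rows", "body": {"motion": [[[-0.03,0.03,0.01],[0,0,0]],[[-0.06,0.06,0.01],[0,0,0]],[[-0.09,0.09,0.01],[0,0,0]],[[-0.12,0.12,0.01],[0,0,0]],[[-0.15,0.15,0.01],[0,0,0]],[[-0.17,0.18,0.01],[0,0,0]],[[-0.18,0.21,0.01],[0,0,0]],[[-0.18,0.21,0.01],[0,0,0]]]}}

```text
time: 15.02
tcp_pos: [424.6, 274.9, 242.4]
tcp_rot: [-0.534, 0.462, 0.535, 0.464]
force: [0.7, -1.9, -0.2]
gripper_width: 55.6
```

```bash
python3 - <<'E'
from h import *
from rig import telemetry
print(telemetry.sense()['tcp_pos'])
p,d=optics.capture('top');X=cloud('top',d);np.savez('top10.npz',p=p,d=d)
q,_=optics.capture('scene');cv2.imwrite('pics/s10.png',cv2.resize(q[140:340,180:440,::-1],None,fx=3,fy=3,interpolation=cv2.INTER_CUBIC))
cv2.imwrite('pics/t10.png',cv2.resize(p[140:260,240:400,::-1],None,fx=5,fy=5,interpolation=cv2.INTER_CUBIC))
E
```

```text
[424.60354423 274.93221922 242.40255519]
```

View pics/s10.png

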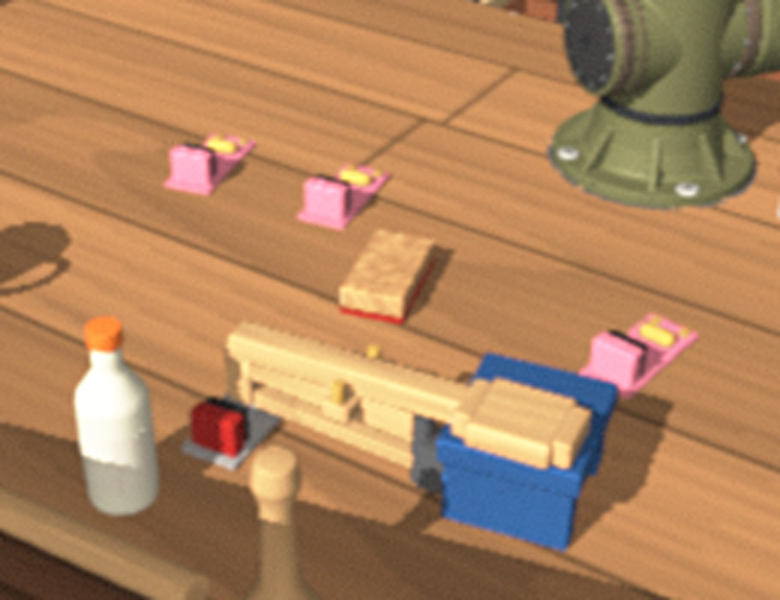

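View pics/t10.png

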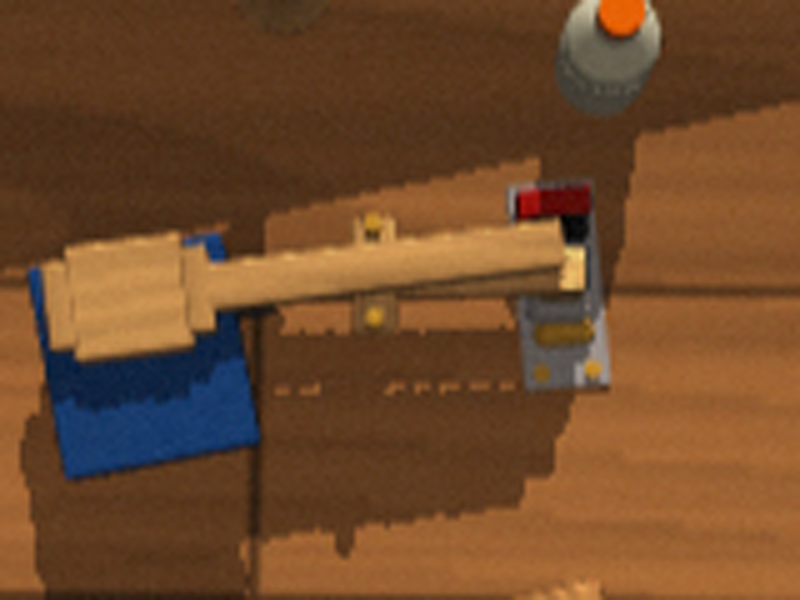

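```bash
python3 - <<'E'
from h import *
z=np.load('top10.npz');p,d=z['p'],z['d'];X=cloud('top',d)
def px(x,y):return int(240+x/5),int(140+y/5)
def med(x0,x1,y0,y1):
    a,b=px(x0,y0);c,e=px(x1,y1);return np.median(X[b:e,a:c].reshape(-1,3),0).round(1)
print('head',med(80,180,250,340),'handle near',med(220,330,270,292),'handle far',med(420,550,240,262))
print('catch now',med(537,590,322,342))
z0=np.load('top0.npz');X0=cloud('top',z0['d']);a,b=px(537,322);c,e=px(590,342);print('catch before',np.median(X0[b:e,a:c].reshape(-1,3),0))
h=ray('top',[(240+130/5,140+297/5)],102)[0][:2]-[564.5,138];c,s=np.cos(.2017),np.sin(.2017);print('head in rest',c*h[0]+s*h[1],-s*h[0]+c*h[1])
diff=cv2.absdiff(p,z0['p']).max(2);print([ (n,int(diff[y0:y1,x0:x1].mean())) for n,x0,x1,y0,y1 in [('glue',350,375,132,162),('mug',465,502,170,205),('sander',338,370,255,300),('pestle',285,305,115,145),('mallet',150,198,135,228),('tin',155,190,233,265),('spoon',165,230,270,342)]])
E
```

```text
head [595.2 143.6 102.7] handle near [604.6  65.2 102.4] handle far [622.9 -49.1 102.7]
catch now [588.6 -96.8  17.2]
catch before [588.68004858 -96.78422372  15.99851774]
head in rest 29.55874421480802 -1.2365438181847326
[('glue', 4), ('mug', 4), ('sander', 5), ('pestle', 4), ('mallet', 4), ('tin', 80), ('spoon', 17)]
```

```bash
python3 - <<'E'
from rig import r
print(r.close_job())
E
```

```text
the job is handed in; nothing more can be done
None
```

I pushed the leg out past its catch to the stop, laid the blank across the bed and leg, let go, and handed the job in at about 15 s of the 72 s allowed. No verdict is reported.

- **Leg:** It stands at about 1.41 rad. The push held at about 6–7 N over the catch and fell to about 3 N past it. It rose to about 16 N (all axes) when the leg met the hard stop, and I backed off 1 mm at once. I saw force readings only at the end of each move. In the pictures the foot is against the rubber and the catch stands up right behind it. The catch reads 17 mm high by depth, against 16 mm before the push, which is within the depth noise.
- **Blank:** Its top reads 102.4 to 102.7 mm at the head, near handle and far handle, so it is level and at the right height. The head's centre is at about (+30, -1) mm in the work-rest's frame, and the handle lies between the two pins. I set it down with about 6 N.
- **Release:** The gripper is open and clear of everything.
- **Other things on the bench:** The glue, mug, sander, pestle and mallet look the same as in the first picture. The comparison for the tin (strongly) and the spoon (mildly) differed. I think that is the parked arm covering them in the top view, since it never worked near them, but I did not confirm it.
- **Disagreements:** The camera and the robot differed by about 3 mm in x, so I set the blank's final position by the top camera, just above the pins. The leg's first measured line also missed the pin position worked out from the bed by about 4.5 mm. I used the force readings there, and the final leg measurements agreed with each other.

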